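Point out the tripped breaker, then reset it

ROBOT

A 6-joint arm with a two-finger parallel gripper is mounted at the origin on the work surface. World frame = base frame: x ahead of the robot, y to its left, z up, the work surface at z = 0. Lengths are in m, angles in rad, forces in N, time in s.
With the tool pointing down it reaches from about 0.3 to 0.875 m from the base axis. Payload 6.4 kg.
Tool frame: the origin (TCP) lies at the very end of the fingers, on their centre line; the grasp point (between the pads) lies 19 mm behind it; z points along the fingers, y is the direction in which the jaws open and shut (so a half turn about z gives the same grasp; the last joint's range is limited). The gripper opens to 85 mm and grips with 20 to 120 N. Pads are 22 mm wide; open, the fingers measure 114 mm over their backs; the gripper's body (76 mm by 85 mm) begins 54 mm behind the grasp point. The pads swing forward as they close: fully open they stand 13 mm farther back than shut.
Start: joints at [0.915, 0.181, 1.607, -0, 1.354, -0.206], TCP at [0.25, 0.518, 0.231] pointing down, gripper open.
Joint ranges: [-2.99, 2.99], [-0.89, 2.07], [0.3, 2.58], [-1.14, 4.28], [0, 2.63], [-3.12, 3.12]. Speed limits (rad/s): [2.57, 2.57, 3.01, 3.14, 3.14, 3.14].

INTERFACE

Orientations are given as a unit quaternion [w, x, y, z].
In Python, from bench import * gives the robot as it stands.
- The arm moves only by the tool arm_command, never from a script. Its argument "motion" is text: rows parted by semicolons, each of 7 numbers parted by spaces: the shift along the tool's x, y, z in units of 0.2 m (1.0 is 0.2 m), then the turn, a rotation vector about the tool's x, y, z in units of 60 degrees (1.0 is 60 degrees), then the opening, from 0 (shut) to 1 (fully open). In form: tx ty tz ax ay az grip; .... A call has 1 to 10 rows; each row shifts and turns the pose as measured when the row begins, along the tool's axes as they then stand; what a row does not reach is not made up. A row lasts 1/12 s, in which the tool goes at most 41.7 mm and 7.16 degrees, less where a joint would pass 70% of its speed; a pose out of reach is approached as far as the arm can. A call with a number of a shift or a turn outside -1 to 1 is refused whole. A call with a gripper value outside its range is refused whole. The fingers move at their own pace and stop on an object; the grip force is fixed at half the most. Time passes only in rows, so rows that do not move let the fingers close. It gives the time, the measured TCP pose, the force and the opening at its end, in the units of the state.
- get_obs(): the state, without advancing time (a new reading comes with each control period).
- camera(name): name is "scene" or "side" or "wrist"; returns a dict with "img" (400x640x3 uint8, red, green, blue), "intrinsics" (3x3 intrinsics, pixels), "pose" (4x4, takes a point from camera to world coordinates); the wrist camera has in their place "mount" (4x4, takes a point from camera to tool coordinates, whose origin is the TCP and whose axes are the flange's). Camera axes: x right, y down, z forward; pixel columns grow to the right and rows downward; lengths in m; the calibration is good to about 2 mm. A picture is of the moment at which its call begins: read the wrist's pose just before it. There is no depth.
- hand_in(): hands the job in, once; it reports no verdict.
Trained networks look in the newest picture that a camera, given by its name, has taken for a name from the list of things; names that differ only in an ending like _2 or _b are one class to them, and where a whole thing is asked for, a point or a joint stands for the part that bears it (a point fixed in the world has none). Each returns a list of dicts, best first, with "conf" (0 to 1); they miss things now and then, are a little off and sometimes report something else, mostly with a low value. They report only what shows in the picture. A call takes as long as a camera call.
- search_frame(camera, target): "box" ([left, top, right, bottom] in pixels, round what is visible of it).
The state is a dict: "time_s": time; "q": joint angles; "dq": joint speeds; "joint_efforts": joint torques, N m; "eef_pos": TCP position; "eef_rot": TCP orientation; "wrist_force": force on the tool from outside, world axes, zero at the start; "torque": the same for the moment, N m; "opening": opening from 0.0 (shut) to 1.0 (fully open).
Only numpy, scipy, OpenCV 4.12 (cv2) and the standard library are available. Lean on these libraries where they do the work, as an engineer would, in place of code of your own. Each camera call takes 0.05 s, during which the arm holds its last target.

TASK

One of the four breakers on the panel has tripped: its lever leans towards you while the others lean away. First point it out: bring the fingertips two or three centimetres above the end of its lever and keep them there, touching nothing, for two full seconds; then push that lever with the fingertips all the way over to its stop, like its neighbours, and draw clear. Leave the other levers on, and do not shift or pick up anything lying around.

Things in the scene. Friction and masses are not known exactly. Their poses are not given: they have to be found in the camera images.
- panel: fixed grey breaker panel lying flat on the table: plate 200 (x) x 320 (y) x 12 mm, origin under its centre on the table, its x axis pointing away from the robot, turned up to 0.35 rad. Four alike breakers stand side by side on it in a row along its y axis, 65 mm apart, with their centres at x = 0. On its far edge is a wiring duct reaching 40 mm above the table, on its near edge a terminal strip reaching 32 mm.
- unit_tripped: the tripped breaker: the one of the four whose lever leans towards the robot; it may stand at any of the four places of the row. Fixed black housing: lower part 74 (x) x 50 (y) x 26 mm, upper part 50 x 50 mm reaching 45 mm above the origin, which lies under its centre on the plate, 12 mm above the table; x axis parallel to the panel's, away from the robot. Pale lever of 9 (x) x 20 (y) mm, hinged about the y axis 40 mm above the origin, its end 52 mm from the hinge.
- lever_tripped (a joint): lever of unit_tripped, rad: 0 = leaning 0.65 rad from upright towards the robot (off), 0.65 = upright, 1.3 = leaning 0.65 rad away from the robot against its stop (fully on). Starts between 0 and 0.3. Stiff hinge: a push of 1 to 4 N moves it, the more the nearer to the hinge; it stays where it is left, with no spring or snap.
- tip_tripped (a point): middle of the end of the lever of unit_tripped; moves with the lever, 81 to 92 mm above the housing's origin
- unit_b: one of the three breakers that are on (its lever leans away from the robot). Fixed black housing: lower part 74 (x) x 50 (y) x 26 mm, upper part 50 x 50 mm reaching 45 mm above the origin, which lies under its centre on the plate, 12 mm above the table; x axis parallel to the panel's, away from the robot. Pale lever of 9 (x) x 20 (y) mm, hinged about the y axis 40 mm above the origin, its end 52 mm from the hinge.
- lever_b (a joint): lever of unit_b, rad: 0 = leaning 0.65 rad from upright towards the robot (off), 0.65 = upright, 1.3 = leaning 0.65 rad away from the robot against its stop (fully on). Starts between 1.25 and 1.3. Stiff hinge: a push of 1 to 4 N moves it, the more the nearer to the hinge; it stays where it is left, with no spring or snap.
- tip_b (a point): middle of the end of the lever of unit_b; moves with the lever, 81 to 92 mm above the housing's origin
- unit_c: one of the three breakers that are on (its lever leans away from the robot). Fixed black housing: lower part 74 (x) x 50 (y) x 26 mm, upper part 50 x 50 mm reaching 45 mm above the origin, which lies under its centre on the plate, 12 mm above the table; x axis parallel to the panel's, away from the robot. Pale lever of 9 (x) x 20 (y) mm, hinged about the y axis 40 mm above the origin, its end 52 mm from the hinge.
- lever_c (a joint): lever of unit_c, rad: 0 = leaning 0.65 rad from upright towards the robot (off), 0.65 = upright, 1.3 = leaning 0.65 rad away from the robot against its stop (fully on). Starts between 1.25 and 1.3. Stiff hinge: a push of 1 to 4 N moves it, the more the nearer to the hinge; it stays where it is left, with no spring or snap.
- tip_c (a point): middle of the end of the lever of unit_c; moves with the lever, 81 to 92 mm above the housing's origin
- unit_d: one of the three breakers that are on (its lever leans away from the robot). Fixed black housing: lower part 74 (x) x 50 (y) x 26 mm, upper part 50 x 50 mm reaching 45 mm above the origin, which lies under its centre on the plate, 12 mm above the table; x axis parallel to the panel's, away from the robot. Pale lever of 9 (x) x 20 (y) mm, hinged about the y axis 40 mm above the origin, its end 52 mm from the hinge.
- lever_d (a joint): lever of unit_d, rad: 0 = leaning 0.65 rad from upright towards the robot (off), 0.65 = upright, 1.3 = leaning 0.65 rad away from the robot against its stop (fully on). Starts between 1.25 and 1.3. Stiff hinge: a push of 1 to 4 N moves it, the more the nearer to the hinge; it stays where it is left, with no spring or snap.
- tip_d (a point): middle of the end of the lever of unit_d; moves with the lever, 81 to 92 mm above the housing's origin
- connector: loose round plug connector, black with a blue collar, 46 mm long, 25 mm across, lying on the near (robot) side of the panel plate; origin under its middle
- tee: loose T-shaped connector, black with blue ends, 68 x 42 x 22 mm, lying on the near side of the panel plate; origin under its middle
- screwdriver: loose screwdriver, about 200 mm long and up to about 35 mm high, lying on the table between robot and panel; origin under its middle
- bit_box: loose red bit set, 85 x 140 x 32 mm, on the table beside the panel; origin under its centre
- gateway: loose black electronics box, 127 x 70 x 38 mm with its round sockets, on the table beside the panel; origin under its centre
- meter: loose orange hand meter, 165 x 80 x 46 mm, on the table beyond the panel; origin under its centre
- jar: loose small jar, 54 mm across, 55 mm high, on the table beyond the panel; origin under its centre

How it is judged:
By the outcome, as a careful person would: the job done as asked, in the order asked, and still so for the second after the job is handed in, with the robot touching nothing.
It also fails if it takes over 35 s, if anything falls off the work surface, if the arm or the gripper's body presses on something with over 40 N, if the wrist force passes 120 N, or if a joint passes its speed limit or range.

## Working session

There is one attempt and no reset: what is moved stays moved. The work goes in short steps, Python scripts to look and compute and a tool call to move; the robot and the scene stay as the last step left them, time stands still between calls to the robot, and variables do not carry over. Pictures are saved under pics/ and viewed, and the job is handed in when it is done.

Besides the shell and the picture viewer there is one more tool, called after "Call:" as name(argument=value, ...) on one line, values as JSON. arm_command: Moves the arm, as the interface text tells. Shifts and turns lie within -1 to 1; 1 stands for 0.2 m of shift or 60 degrees of turn. Its arguments: {"type":"object","properties":{"motion":{"type":"string"}},"required":["motion"]}

```bash
mkdir -p pics; cat > h.py <<'E'
from bench import *
import numpy as np, cv2
def snap(n,f):
    c=camera(n); cv2.imwrite('pics/'+f,c['img'][:,:,::-1]); return c
E
python3 - <<'E'
from h import *
for n in ['scene','side']:
    c=snap(n,n+'1.png'); print(n,np.round(c['intrinsics'],1).tolist(),np.round(c['pose'],4).tolist())
    for t in ['unit_tripped','lever_tripped','tip_tripped','panel']:
        print(t,[(np.round(d['box']).tolist(),round(d['conf'],2)) for d in search_frame(n,t)][:6])
o=get_obs(); print(o['time_s'],o['eef_pos'],o['eef_rot'],o['opening'])
E
```

```text
scene [[382.8, 0.0, 317.0], [0.0, 382.8, 198.3], [0.0, 0.0, 1.0]] [[0.0357, 0.7182, -0.695, 1.2596], [0.9993, -0.033, 0.0172, 0.0193], [-0.0106, -0.6951, -0.7188, 0.7664], [0.0, 0.0, 0.0, 1.0]]
unit_tripped [([222.0, 182.0, 249.0, 224.0], 0.61)]
lever_tripped [([220.0, 183.0, 238.0, 201.0], 0.53), ([300.0, 181.0, 311.0, 187.0], 0.38)]
tip_tripped [([226.0, 183.0, 237.0, 204.0], 0.66), ([245.0, 188.0, 271.0, 221.0], 0.24)]
panel [([222.0, 184.0, 246.0, 222.0], 0.72), ([208.0, 173.0, 341.0, 248.0], 0.57), ([245.0, 185.0, 270.0, 219.0], 0.56)]
side [[373.0, 0.0, 321.2], [0.0, 373.0, 199.4], [0.0, 0.0, 1.0]] [[0.7122, -0.4472, 0.5411, 0.1652], [-0.7019, -0.446, 0.5553, -0.3785], [-0.0069, -0.7753, -0.6316, 0.5884], [0.0, 0.0, 0.0, 1.0]]
unit_tripped [([387.0, 264.0, 423.0, 314.0], 0.67)]
lever_tripped [([401.0, 276.0, 412.0, 289.0], 0.64)]
tip_tripped [([399.0, 273.0, 413.0, 283.0], 0.56)]
panel [([258.0, 213.0, 449.0, 356.0], 0.68), ([366.0, 242.0, 385.0, 271.0], 0.36)]
0.5 [0.24997421 0.51781662 0.23125293] [-1.53277890e-05  2.23004041e-01  9.74817520e-01 -2.92099544e-05] 1.0029396434720164
```

View pics/scene1.png

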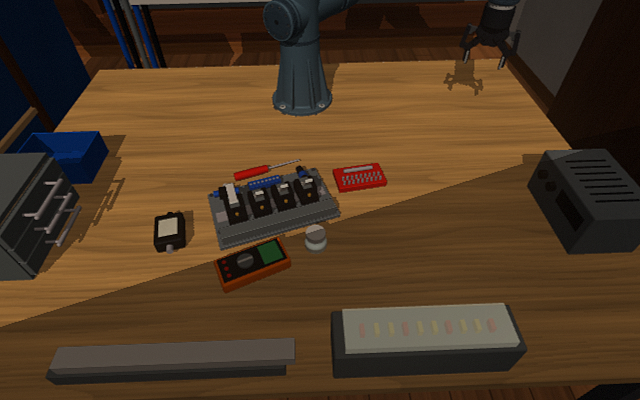

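View pics/side1.png

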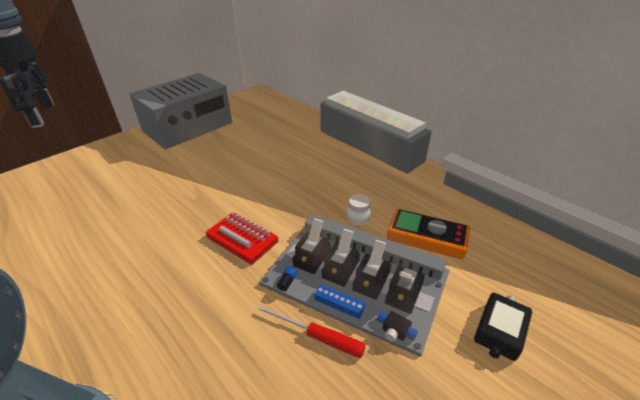

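```bash
python3 - <<'E'
import cv2
a=cv2.imread('pics/scene1.png')[160:260,190:360]; cv2.imwrite('pics/s_c.png',cv2.resize(a,None,fx=4.6,fy=4.6,interpolation=cv2.INTER_CUBIC))
a=cv2.imread('pics/side1.png')[205:365,245:460]; cv2.imwrite('pics/d_c.png',cv2.resize(a,None,fx=3.6,fy=3.6,interpolation=cv2.INTER_CUBIC))
E
```

```text
(no output)
```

View pics/s_c.png

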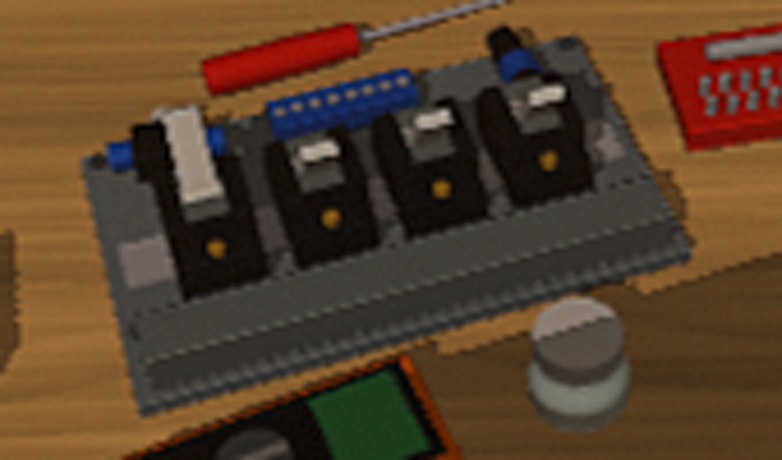

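View pics/d_c.png

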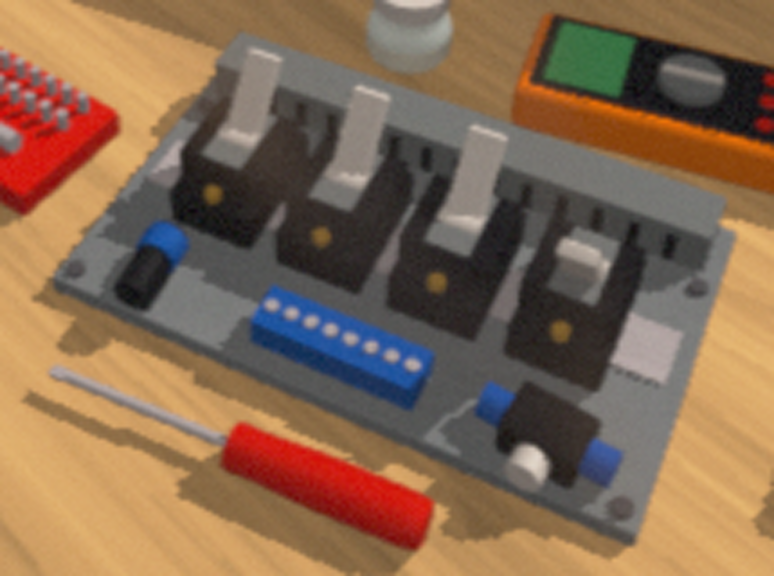

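Tripped lever: at the robot's right end of the row (y-negative). It is about (229,184) in the scene view and (407,274) in the side view. Next I fit the panel pose and lever angle.

```bash
cat > fit.py <<'E'
from h import *
from scipy.optimize import least_squares
S=lambda x,y:(190+x/4.6,160+y/4.6)
D=lambda x,y:(245+x/3.6,205+y/3.6)
cams={n:camera(n) for n in ('scene','side')}
def proj(n,P):
    c=cams[n];T=np.linalg.inv(c['pose']);p=T[:3,:3]@P+T[:3,3];u=c['intrinsics']@p;return u[:2]/u[2]
def loc(p,l):
    x,y,w=p[:3];c,s=np.cos(w),np.sin(w);return np.array([x+c*l[0]-s*l[1],y+s*l[0]+c*l[1],l[2]])
tip=lambda i,a:np.array([.052*np.sin(a-.65),-.0975+.065*i,.052+.052*np.cos(a-.65)])
obs=[('scene',(-.1,-.16,.012),S(85,162)),('scene',(-.1,.16,.012),S(578,38)),('scene',(.1,-.16,0),S(147,413)),
('side',(-.1,.16,.012),D(55,283)),('side',(-.1,-.16,0.006),D(634,535))]
tips=[('scene',0,S(180,110)),('scene',1,S(320,152)),('scene',2,S(434,120)),('scene',3,S(548,95)),
('side',0,D(582,248)),('side',1,D(488,129)),('side',2,D(371,90)),('side',3,D(265,53))]
def res(p):
    r=[]
    for n,l,u in obs: r.append(proj(n,loc(p,l))-u)
    for n,i,u in tips: r.append(proj(n,loc(p,tip(i,p[3] if i==0 else 1.27)))-u)
    return np.ravel(r)
f=least_squares(res,[.55,-.1,.2,.1],loss='soft_l1')
if __name__=='__main__':
    p=f.x;print(p);print(np.round(res(p).reshape(-1,2),1).tolist());print('tips',[loc(p,tip(i,p[3] if i==0 else 1.27)).round(4).tolist() for i in range(4)])
E
python3 fit.py
```

```text
[ 0.54424022 -0.08496711  0.32106621  0.09288612]
[[-1.7, -1.2], [-1.0, -1.6], [-1.0, 1.6], [-1.2, -2.4], [1.0, 0.4], [-0.2, -0.5], [0.0, -0.6], [0.3, -0.2], [-0.2, -1.1], [-0.9, -0.3], [0.2, -1.0], [0.4, -1.0], [-0.3, -1.0]]
tips [[0.5489, -0.1862, 0.0961], [0.5832, -0.1063, 0.0943], [0.5627, -0.0446, 0.0943], [0.5421, 0.0171, 0.0943]]
```

Call:
arm_command(motion="-0.13 -0.115 0 0 0 0 0;-0.13 -0.115 0 0 0 0 0;-0.13 -0.115 0 0 0 0 0;-0.13 -0.115 0 0 0 0 0;-0.13 -0.115 0 0 0 0 0;-0.13 -0.115 0 0 0 0 0;-0.13 -0.115 0 0 0 0 0;-0.13 -0.115 0 0 0 0 0;-0.13 -0.115 0 0 0 0 0;-0.13 -0.115 0 0 0 0 0")

```text
time_s: 1.43
eef_pos: [0.387, 0.191, 0.2315]
eef_rot: [0.002, 0.217, 0.976, 0.002]
wrist_force: [0.6, -0.1, 0.3]
opening: -0.003
```

Call:
arm_command(motion="-0.13 -0.115 0 0 0 0 0;-0.13 -0.115 0 0 0 0 0;-0.13 -0.115 0 0 0 0 0;0 0 0 0 0 -0.105 0;0 0 0 0 0 -0.105 0;0 0 0 0 0 -0.105 0;0 0 0 0 0 -0.105 0;0 0 0 0 0 -0.105 0;0 0 0 0 0 -0.105 0;0 0 0 0 0 -0.105 0")

```text
time_s: 2.27
eef_pos: [0.4337, 0.0807, 0.2339]
eef_rot: [0.006, -0.175, 0.985, -0.0]
wrist_force: [0.5, -0.7, 1.0]
opening: 0.0
```

```bash
cat > go.py <<'E'
from fit import *
from scipy.spatial.transform import Rotation as R
def pose():
    o=get_obs();return np.array(o['eef_pos']),R.from_quat(np.roll(o['eef_rot'],-1)),o
def shift(target):
    p,r,o=pose();return (r.inv().apply(np.array(target)-p)/.2)
def rep(target=None):
    p,r,o=pose();m=r.as_matrix();pa=f.x
    d=p-loc(pa,(0,0,0));c,s=np.cos(pa[2]),np.sin(pa[2])
    print('t',o['time_s'],'tcp',p.round(4),'F',np.round(o['wrist_force'],1),'op',round(o['opening'],2))
    print('panel-frame tcp mm',np.round([1e3*(c*d[0]+s*d[1]),1e3*(-s*d[0]+c*d[1]),1e3*p[2]],1),'tool x ang',np.degrees(np.arctan2(m[1,0],m[0,0])).round(2),'z',m[:,2].round(3),'want',180+np.degrees(pa[2]).round(2))
    if target is not None: print('shift units',shift(target).round(3))
E
python3 - <<'E'
from go import *
t=loc(f.x,tip(0,f.x[3])); rep(t+[0,0,.12]); print(camera('wrist')['mount'].round(3).tolist())
c=snap('wrist','w1.png')
E
```

```text
t 2.3667 tcp [0.4337 0.0808 0.2339] F [ 0.9 -0.6 -0.4] op -0.0
panel-frame tcp mm [-52.6 192.2 233.9] tool x ang -160.13 z [ 0.012  0.001 -1.   ] want 198.4
shift units [-0.087 -1.451  0.094]
[[0.001, -0.945, -0.328, 0.084], [1.0, -0.0, 0.002, 0.001], [-0.002, -0.328, 0.945, -0.142], [0.0, 0.0, 0.0, 1.0]]
```

View pics/w1.png

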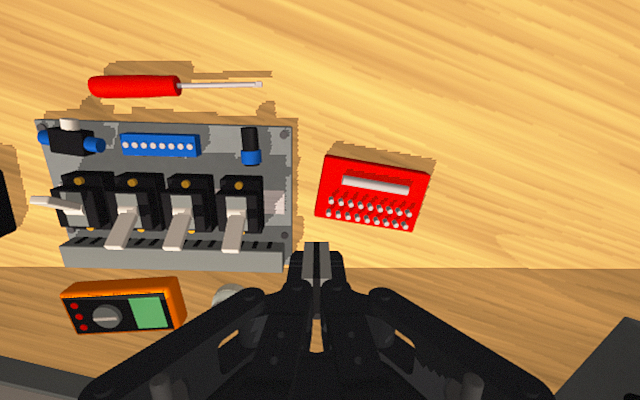

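The wrist view shows the panel on the left, with the tripped lever at its left end (tip about (33,201)), consistent with the fit. Moving above it.

Call:
arm_command(motion="-0.01 -0.15 0 0 0 0 0;-0.01 -0.15 0.01 0 0 0 0;-0.01 -0.15 0.01 0 0 0 0;-0.01 -0.15 0.01 0 0 0 0;-0.01 -0.15 0.01 0 0 0 0;-0.01 -0.15 0.01 0 0 0 0;-0.01 -0.15 0.01 0 0 0 0;-0.01 -0.15 0.01 0 0 0 0;-0.01 -0.12 0.01 0 0 0 0;0 0 0 0 0 0.02 0")

```text
time_s: 3.3
eef_pos: [0.5411, -0.1725, 0.2184]
eef_rot: [0.008, -0.146, 0.989, -0.0]
wrist_force: [-0.6, 0.3, 0.0]
opening: 0.003
```

```bash
python3 - <<'E'
from go import *
t=loc(f.x,tip(0,f.x[3])); rep(t+[0,0,.08])
c=snap('wrist','w2.png'); p,r,o=pose()
M=np.eye(4);M[:3,:3]=r.as_matrix();M[:3,3]=p; T=np.linalg.inv(M@c['mount'])
def pw(P): q=T[:3,:3]@P+T[:3,3];u=c['intrinsics']@q;return (u[:2]/u[2]).round(1)
print([pw(loc(f.x,tip(i,f.x[3] if i==0 else 1.27))).tolist() for i in range(4)], pw(loc(f.x,(-.1,-.16,.012))),pw(loc(f.x,(-.1,.16,.012))))
E
```

```text
t 3.4 tcp [ 0.5399 -0.1691  0.2183] F [-0.2  0.8  0.3] op 0.01
panel-frame tcp mm [-30.7 -78.5 218.3] tool x ang -163.13 z [ 0.014  0.004 -1.   ] want 198.4
shift units [-0.015 -0.095  0.211]
[[294.4, 191.2], [359.4, 241.5], [421.7, 240.1], [484.1, 238.8]] [242.8 110.2] [518.8 103.4]
```

View pics/w2.png

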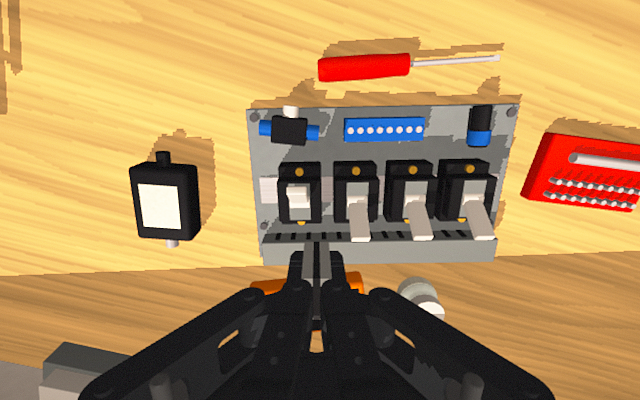

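```bash
cat > w.py <<'E'
from go import *
import sys
p,r,o=pose(); c=camera('wrist'); img=c['img'][:,:,::-1].copy()
M=np.eye(4);M[:3,:3]=r.as_matrix();M[:3,3]=p; T=np.linalg.inv(M@c['mount'])
def pw(P): q=T[:3,:3]@P+T[:3,3];u=c['intrinsics']@q;return u[:2]/u[2]
k=4; x0,y0=225,90
x0,y0=int(sys.argv[2]),int(sys.argv[3])
a=cv2.resize(img[y0:y0+145,x0:x0+195],None,fx=k,fy=k,interpolation=cv2.INTER_CUBIC)
for i in range(4):
    u=pw(loc(f.x,tip(i,f.x[3] if i==0 else 1.27)));print(i,u.round(1));cv2.circle(a,(int((u[0]-x0+.5)*k),int((u[1]-y0+.5)*k)),3,(0,0,255),-1)
for l in [(-.1,-.16,.012),(-.1,.16,.012)]: print(pw(loc(f.x,l)).round(1))
cv2.imwrite(sys.argv[1],a); rep(loc(f.x,tip(0,f.x[3]))+[0,0,.08])
E
python3 w.py pics/w3.png 240 95
```

```text
0 [293.7 190.7]
1 [358.5 241.1]
2 [420.7 239.9]
3 [483.1 238.7]
[242.4 109.7]
[518.2 103.6]
t 3.6 tcp [ 0.5398 -0.1671  0.219 ] F [-0.3 -0.2 -0.1] op -0.0
panel-frame tcp mm [-30.1 -76.6 219. ] tool x ang -162.81 z [ 0.015  0.003 -1.   ] want 198.4
shift units [-0.012 -0.104  0.215]
```

View pics/w3.png

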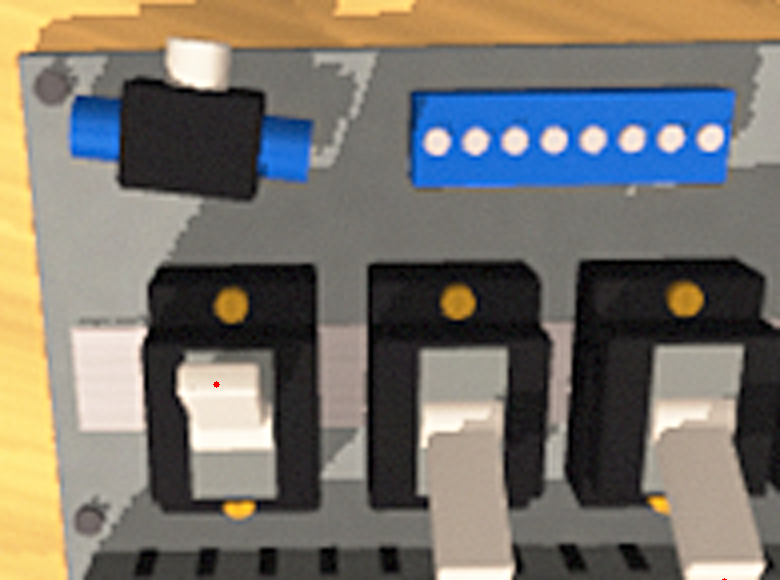

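The projected tip falls within about 1 px of the lever's end face in the wrist view. Descending to hover 25 mm above it.

Call:
arm_command(motion="0 -0.05 0 0 0 0.01 0;0 -0.04 0.1 0 0 0.01 0;0 -0.01 0.1 0 0 0 0;0 0 0.1 0 0 0 0;0 0 0.05 0 0 0 0;0 0 0 0 0 0 0")

```text
time_s: 4.1
eef_pos: [0.5497, -0.1854, 0.1511]
eef_rot: [0.011, -0.14, 0.99, -0.002]
wrist_force: [-1.0, -0.5, 0.1]
opening: 0.0
```

```bash
python3 -c "
from go import *
rep(loc(f.x,tip(0,f.x[3]))+[0,0,.026])"
```

```text
t 4.2 tcp [ 0.5506 -0.1858  0.1531] F [-0.2  0.6  1.3] op 0.0
panel-frame tcp mm [-25.8 -97.7 153.1] tool x ang -163.86 z [ 0.024 -0.003 -1.   ] want 198.4
shift units [0.012 0.002 0.154]
```

Call:
arm_command(motion="0.012 0 0.05 0 0.02 0 0;0 0 0.05 0 0 0 0;0 0 0.05 0 0 0 0;0 0 0 0 0 0 0")

```text
time_s: 4.53
eef_pos: [0.551, -0.1879, 0.1248]
eef_rot: [0.003, -0.141, 0.99, -0.007]
wrist_force: [-0.3, -0.1, -0.3]
opening: 0.001
```

```bash
python3 w.py pics/w4.png 225 160; python3 - <<'E'
from h import *
c=snap('side','d4.png');a=c['img'][205:335,320:480,::-1];cv2.imwrite('pics/d4c.png',cv2.resize(a,None,fx=4.5,fy=4.5,interpolation=cv2.INTER_CUBIC))
from go import *
rep(loc(f.x,tip(0,f.x[3]))+[0,0,.026])
E
```

```text
0 [319.7 228.2]
1 [411.4 296.1]
2 [501.8 294.1]
3 [593.8 292.1]
[244.6 111.5]
[626.1  96.3]
t 4.6833 tcp [ 0.552  -0.1885  0.1269] F [ 0.7 -0.2  0.2] op -0.0
panel-frame tcp mm [ -25.3 -100.7  126.9] tool x ang -163.84 z [ 0.011 -0.015 -1.   ] want 198.4
shift units [ 0.01   0.011 -0.246]
t 4.8333 tcp [ 0.5523 -0.1886  0.1275] F [-0.6  0.2  0.7] op -0.0
panel-frame tcp mm [ -25.1 -100.9  127.5] tool x ang -163.85 z [ 0.012 -0.015 -1.   ] want 198.4
shift units [0.013 0.017 0.026]
```

View pics/w4.png

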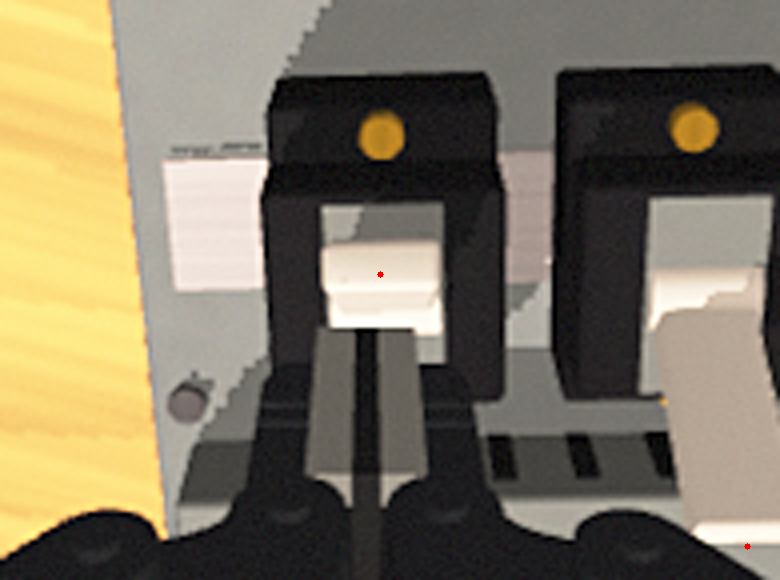

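View pics/d4c.png

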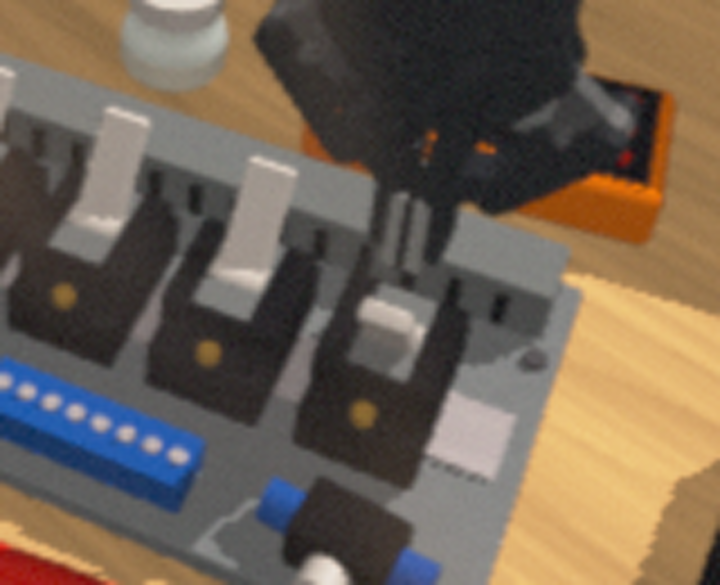

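Fingers are 31 mm above the tip; the side and wrist views agree they are laterally aligned. Dropping 6 mm, then holding.

Call:
arm_command(motion="0.012 0.012 0.035 0 0 0 0;0 0 0 0 0 0 0")

```text
time_s: 5.0
eef_pos: [0.5496, -0.1874, 0.1208]
eef_rot: [0.006, -0.14, 0.99, -0.009]
wrist_force: [-0.6, 0.8, -0.7]
opening: -0.002
```

```bash
python3 -c "
from go import *
rep(loc(f.x,tip(0,f.x[3]))+[0,0,.025])"
```

```text
t 5.1 tcp [ 0.5506 -0.188   0.122 ] F [-0.1 -0.8 -0. ] op -0.0
panel-frame tcp mm [-26.4 -99.7 122. ] tool x ang -163.85 z [ 0.015 -0.017 -1.   ] want 198.4
shift units [0.006 0.011 0.004]
```

Within about 2.5 mm of the aim. Holding for over 2 s, checking as I go.

Call:
arm_command(motion="0 0 0 0 0 0 0;0 0 0 0 0 0 0;0 0 0 0 0 0 0;0 0 0 0 0 0 0;0 0 0 0 0 0 0;0 0 0 0 0 0 0")

```text
time_s: 5.6
eef_pos: [0.5511, -0.1882, 0.1226]
eef_rot: [0.007, -0.14, 0.99, -0.01]
wrist_force: [-0.7, -0.4, -0.1]
opening: -0.001
```

Call:
arm_command(motion="0.005 0.01 0.005 0 0 0 0;0 0 0 0 0 0 0;0 0 0 0 0 0 0;0 0 0 0 0 0 0;0 0 0 0 0 0 0;0 0 0 0 0 0 0")

```text
time_s: 6.1
eef_pos: [0.5494, -0.1863, 0.1214]
eef_rot: [0.007, -0.14, 0.99, -0.01]
wrist_force: [-0.4, 0.2, 0.6]
opening: -0.002
```

Call:
arm_command(motion="0 0 0 0 0 0 0;0 0 0 0 0 0 0;0 0 0 0 0 0 0;0 0 0 0 0 0 0;0 0 0 0 0 0 0;0 0 0 0 0 0 0")

```text
time_s: 6.6
eef_pos: [0.5494, -0.1865, 0.1215]
eef_rot: [0.007, -0.14, 0.99, -0.01]
wrist_force: [-0.4, 0.3, 0.8]
opening: -0.0
```

```bash
python3 -c "
from go import *
rep(loc(f.x,tip(0,f.x[3]))+[0,0,.025])"
```

```text
t 6.7 tcp [ 0.5494 -0.1865  0.1215] F [0.8 0.4 0.1] op -0.0
panel-frame tcp mm [-27.1 -97.9 121.5] tool x ang -163.86 z [ 0.016 -0.018 -1.   ] want 198.4
shift units [0.002 0.002 0.002]
```

Very steady. Holding another 1.7 s so the two seconds are safe even counting only from the last nudge (6.1 s onwards → 8.3 s).

Call:
arm_command(motion="0 0 0 0 0 0 0;0 0 0 0 0 0 0;0 0 0 0 0 0 0;0 0 0 0 0 0 0;0 0 0 0 0 0 0;0 0 0 0 0 0 0;0 0 0 0 0 0 0;0 0 0 0 0 0 0;0 0 0 0 0 0 0;0 0 0 0 0 0 0")

```text
time_s: 7.53
eef_pos: [0.5494, -0.1864, 0.1215]
eef_rot: [0.007, -0.14, 0.99, -0.01]
wrist_force: [-0.6, -0.3, 0.5]
opening: -0.003
```

Call:
arm_command(motion="0 0 0 0 0 0 0;0 0 0 0 0 0 0;0 0 0 0 0 0 0;0 0 0 0 0 0 0;0 0 0 0 0 0 0;0 0 0 0 0 0 0;0 0 0 0 0 0 0;0 0 0 0 0 0 0;0 0 0 0 0 0 0;0 0 0 0 0 0 0")

```text
time_s: 8.37
eef_pos: [0.5494, -0.1864, 0.1215]
eef_rot: [0.007, -0.14, 0.99, -0.01]
wrist_force: [0.2, -0.2, 0.5]
opening: -0.002
```

```bash
python3 -c "
from go import *
rep(loc(f.x,(-.062,-.0975,.13)))"
```

```text
t 8.4667 tcp [ 0.5494 -0.1865  0.1215] F [ 0.8 -1.   0.1] op 0.0
panel-frame tcp mm [-27.1 -97.9 121.5] tool x ang -163.85 z [ 0.016 -0.018 -1.   ] want 198.4
shift units [ 0.174 -0.006 -0.044]
```

Call:
arm_command(motion="0.03 0 -0.03 0 0 0 0;0.06 0 -0.01 0 0 -0.03 0;0.06 0 0 0 0 0 0;0.03 0 0 0 0 0 0;0 0 0 0 0 0 0;0 0 0 0 0 0 0")

```text
time_s: 8.97
eef_pos: [0.512, -0.1977, 0.1305]
eef_rot: [0.007, -0.155, 0.988, -0.01]
wrist_force: [0.7, -0.3, -0.2]
opening: -0.001
```

```bash
python3 -c "
from go import *
rep(loc(f.x,(-.060,-.0975,.082)))"
```

```text
t 9.0667 tcp [ 0.5124 -0.1976  0.1304] F [ 0.9 -0.2  0.5] op -0.0
panel-frame tcp mm [-65.8 -96.8 130.4] tool x ang -162.07 z [ 0.017 -0.018 -1.   ] want 198.4
shift units [-0.027  0.002  0.243]
```

Call:
arm_command(motion="0 0 0.08 0 0 0 0;0 0 0.08 0 0 0 0;0 0 0.08 0 0 0 0;0 0 0 0 0 0 0;0 0 0 0 0 0 0")

```text
time_s: 9.48
eef_pos: [0.5161, -0.199, 0.0825]
eef_rot: [0.009, -0.156, 0.988, -0.011]
wrist_force: [0.7, -0.3, 1.0]
opening: -0.001
```

```bash
python3 -c "
from go import *
rep(loc(f.x,(.006,-.0975,.082)))"; python3 w.py pics/w5.png 225 110
```

```text
t 9.5833 tcp [ 0.5161 -0.1991  0.083 ] F [ 1.3 -0.4  0.4] op 0.0
panel-frame tcp mm [-62.7 -99.4  83. ] tool x ang -162.07 z [ 0.021 -0.02  -1.   ] want 198.4
shift units [-0.343  0.012  0.009]
0 [318.7 320.3]
1 [421.5 391.5]
2 [525.8 393.4]
3 [632.1 395.4]
[238.  161.4]
[671.5 160.4]
t 9.7333 tcp [ 0.5166 -0.1995  0.0837] F [0.3 0.3 0.7] op -0.0
panel-frame tcp mm [-62.4 -99.9  83.7] tool x ang -162.08 z [ 0.022 -0.021 -1.   ] want 198.4
shift units [-0.181  0.001 -0.46 ]
```

View pics/w5.png

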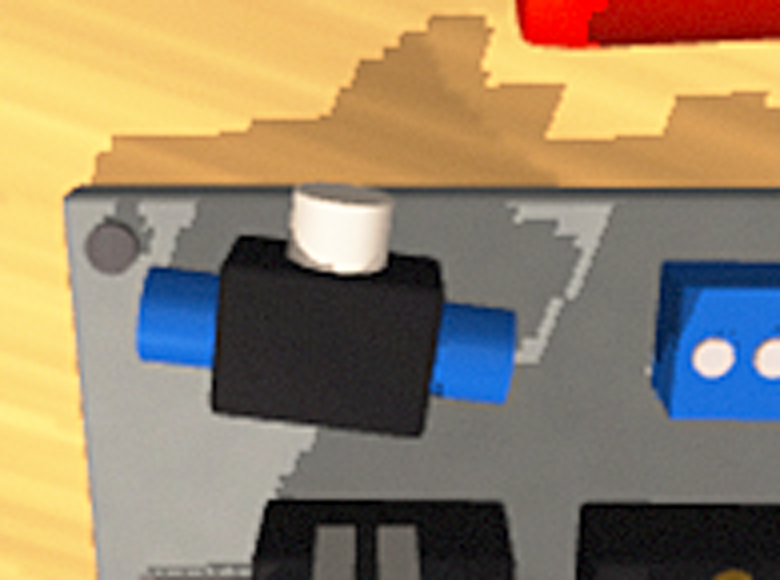

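Call:
arm_command(motion="-0.04 0.01 0.01 0 0 0 0;-0.04 0 0.01 0 0 0 0;-0.04 0 0 0 0 0 0;-0.04 0 0 0 0 0 0;-0.04 0 0 0 0 0 0;-0.04 0 0 0 0 0 0")

```text
time_s: 10.23
eef_pos: [0.5657, -0.1825, 0.0825]
eef_rot: [0.01, -0.155, 0.988, -0.013]
wrist_force: [-3.1, -1.5, -1.0]
opening: 0.002
```

```bash
python3 -c "
from go import *
rep(loc(f.x,(.006,-.0975,.082)))"
```

```text
t 10.3333 tcp [ 0.5664 -0.1823  0.0825] F [-0.5 -0.4  0.3] op -0.0
panel-frame tcp mm [ -9.7 -99.3  82.5] tool x ang -162.08 z [ 0.025 -0.023 -0.999] want 198.4
shift units [-0.078  0.01   0.003]
```

Call:
arm_command(motion="-0.03 0.005 0 0 0 0 0;-0.025 0 0 0 0 0 0;-0.02 0 0 0 0 0 0")

```text
time_s: 10.58
eef_pos: [0.5802, -0.1761, 0.0816]
eef_rot: [0.009, -0.156, 0.988, -0.013]
wrist_force: [-1.9, -1.1, 1.2]
opening: 0.001
```

```bash
python3 -c "
from go import *
rep(loc(f.x,(.006,-.0975,.082)))"
python3 - <<'E'
from h import *
c=snap('side','d6.png');a=c['img'][205:335,320:480,::-1];cv2.imwrite('pics/d6c.png',cv2.resize(a,None,fx=4.5,fy=4.5,interpolation=cv2.INTER_CUBIC))
E
```

```text
t 10.6833 tcp [ 0.5804 -0.176   0.0817] F [-0.9  0.   0.6] op -0.0
panel-frame tcp mm [  5.6 -97.8  81.7] tool x ang -162.06 z [ 0.023 -0.023 -0.999] want 198.4
shift units [-0.002  0.002 -0.002]
```

View pics/d6c.png

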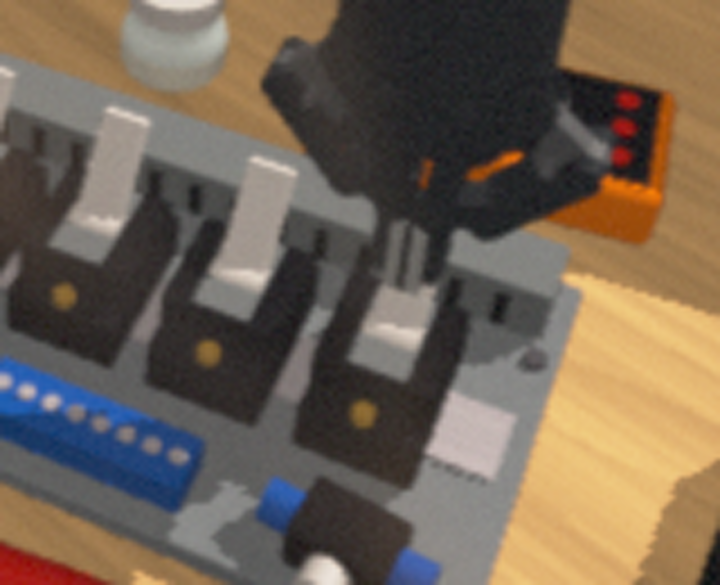

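Not at the stop yet; no force rise seen. Continuing in small steps until the force climbs.

Call:
arm_command(motion="-0.02 0 0 0 0 0 0;-0.02 0 0 0 0 0 0")

```text
time_s: 10.9
eef_pos: [0.5818, -0.1757, 0.0812]
eef_rot: [0.002, -0.156, 0.988, -0.013]
wrist_force: [-22.5, -6.8, 15.6]
opening: 0.003
```

Call:
arm_command(motion="-0.02 0 0 0 0 0 0;-0.02 0 0 0 0 0 0")

```text
time_s: 11.07
eef_pos: [0.5816, -0.1759, 0.0815]
eef_rot: [-0.007, -0.156, 0.988, -0.013]
wrist_force: [-18.1, -4.2, 11.3]
opening: 0.004
```

Contact is firm at about 27 N with no further travel, so the lever is on its stop. Drawing back and up.

Call:
arm_command(motion="0.04 0 0 0 0 0 0;0.08 0 0 0 0 0 0;0.06 0 -0.05 0 0 0 0;0 0 -0.15 0 0 0 0;0 0 -0.15 0 0 0 0;0 0 -0.15 0 0 0 0;0.1 0 -0.1 0 0 0 0;0.1 0 -0.05 0 0 0 0;0.1 0 0 0 0 0 0;0 0 0 0 0 0 0")

```text
time_s: 11.9
eef_pos: [0.4887, -0.2032, 0.2202]
eef_rot: [-0.003, -0.156, 0.988, -0.013]
wrist_force: [0.9, -0.4, -0.3]
opening: -0.002
```

```bash
python3 w.py pics/w7.png 230 200
python3 - <<'E'
from h import *
c=snap('side','d7.png');a=c['img'][205:365,245:460,::-1];cv2.imwrite('pics/d7c.png',cv2.resize(a,None,fx=3.6,fy=3.6,interpolation=cv2.INTER_CUBIC))
c=snap('scene','s7.png');a=c['img'][160:260,190:360,::-1];cv2.imwrite('pics/s7c.png',cv2.resize(a,None,fx=4.6,fy=4.6,interpolation=cv2.INTER_CUBIC))
snap('wrist','w7f.png')
E
```

```text
0 [315.9 245.5]
1 [375.  291.5]
2 [434.1 292. ]
3 [493.9 292.5]
[267.1 161.1]
[528.  160.3]
t 12.05 tcp [ 0.4907 -0.2024  0.2193] F [-0.1 -0.   0.4] op 0.0
panel-frame tcp mm [-87.9 -94.5 219.3] tool x ang -162.06 z [-0.002 -0.026 -1.   ] want 198.4
shift units [-0.304 -0.007  0.213]
```

View pics/d7c.png

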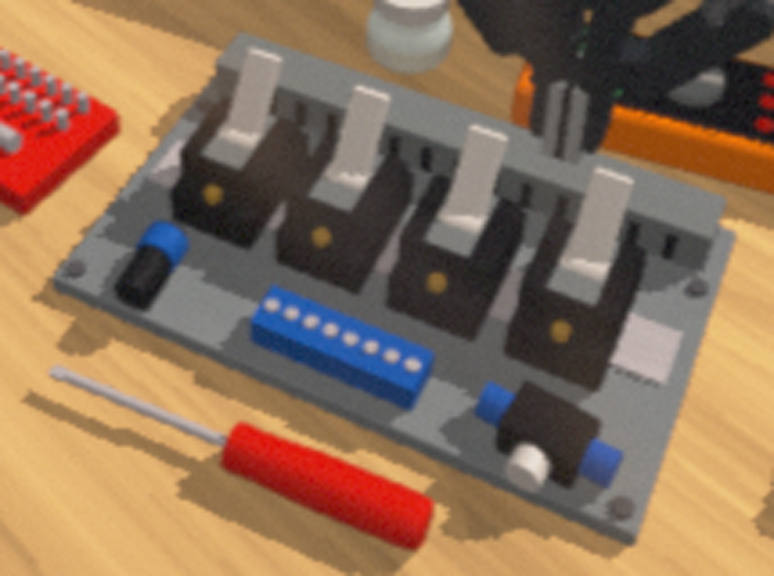

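View pics/s7c.png

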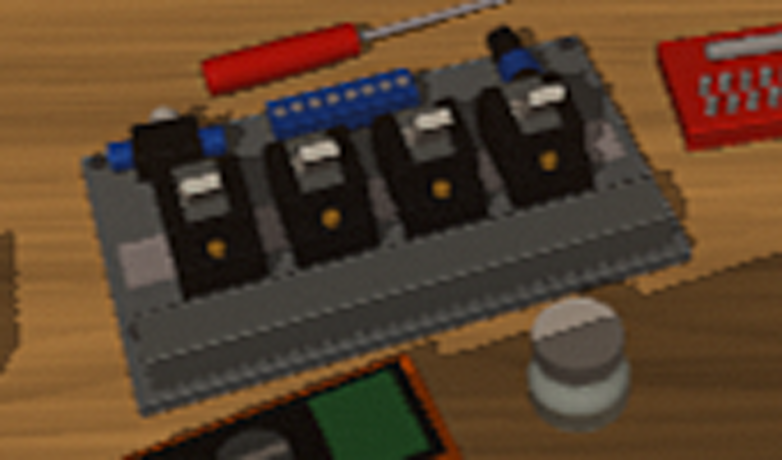

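View pics/w7f.png

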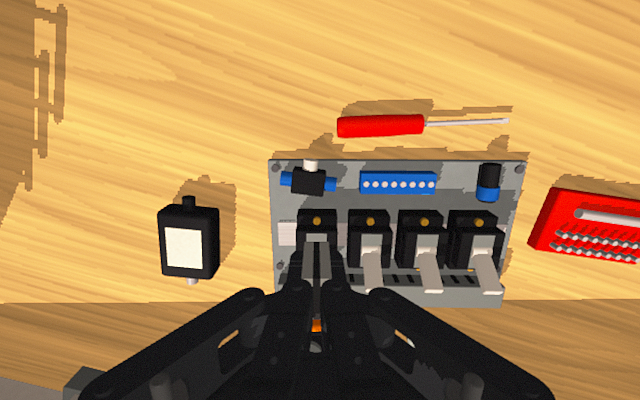

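All four levers now lean the same way: in the side crop the tip at (613,172) lines up with its neighbours, and the scene view agrees. The loose items are where they were and the gripper is clear. Handing in.

```bash
python3 -c "
from h import *
print(hand_in())"
```

```text
the job is handed in; nothing more can be done
None
```

The tripped breaker is back on. It was the one at the robot's right-hand end of the row.

- **Pointing:** I held the closed fingertips about 25 mm above the end of its lever. They stayed steady from about 6.1 to 8.4 s, with no contact force beyond sensor noise.
- **Pushing:** I then came down on the near side and pushed the lever over. At the stop the force rose to about 28 N and the fingers stopped moving. After that I drew back and up.

In the last side and scene pictures all four levers lean away alike, and the loose items visible there have not moved. The gripper was clear at a height of 0.22 m with no wrist force beyond noise. I handed in at about 12 s.

None of the checks failed. The first hover, at about 4.8 s, was slightly high (31 mm), and I lowered it before the timed hold. I did not measure the lever's final angle. That it is fully over rests on the force rise and on it lining up with its neighbours in the pictures.

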